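Swing the length stop down and seat the wood stick against it

ROBOT

A 7-joint arm with a two-finger parallel gripper is mounted at the origin on the work surface. World frame = base frame: x ahead of the robot, y to its left, z up, the work surface at z = 0. Lengths are in m, angles in rad, forces in N, time in s.
With the tool pointing down it reaches from about 0.35 to 0.775 m from the base axis. Payload 3.1 kg.
Tool frame: the origin (TCP) lies midway between the tips of the shut fingers; the grasp point (between the pads) lies 19 mm behind it; z points along the fingers, y is the line along which they close (so a half turn about z gives the same grasp; the last joint's range is limited). The gripper opens to 85 mm and grips with 20 to 120 N. Pads are 22 mm wide; open, the fingers measure 114 mm over their backs; the gripper's body (76 mm by 85 mm) begins 54 mm behind the grasp point. The pads swing forward as they close: fully open they stand 13 mm farther back than shut.
Start: joints at [1.115, 0.311, 0.014, 1.512, -0.004, 1.319, -0.027], TCP at [0.221, -0.504, 0.231] pointing down, gripper open.
Joint ranges: [-2.7, 2.7], [-0.3, 1.91], [-1.27, 1.3], [0.12, 2.57], [-1.44, 4.58], [0.2, 2.03], [-3.05, 3.05]. Speed limits (rad/s): [2.79, 2.79, 3.14, 3.14, 3.14, 3.14, 3.14].

INTERFACE

Orientations are given as a unit quaternion [x, y, z, w].
In Python, from workcell import env gives the robot as it stands.
- The arm moves only by the tool move_arm, never from a script. Its argument "deltas" is one flat list of numbers, 7 for each row, row after row: the shift along the tool's x, y, z in m, then the turn, a rotation vector about the tool's x, y, z in degrees, then the gripper command: -1 is fully open, 1 is shut, values between are in proportion. A call has 1 to 20 rows; each row shifts and turns the commanded pose from where the row before left it, along the tool's axes as they then stand; what a row does not reach is not made up. A row lasts 1/8 s, in which the tool goes at most 62.5 mm and 10.7 degrees, less where a joint would pass 70% of its speed; a pose out of reach is approached as far as the arm can. A call with a gripper value outside its range is refused whole. The fingers move at their own pace and stop on an object; "newtons" is the grip in N (left out, the last holds). Time passes only in rows, so rows that do not move let the fingers close. It gives the time, the measured TCP pose, the force, the opening and the grip force at its end, in the units of the state.
- env.read_state(): the state, without advancing time (a new reading comes with each control period).
- env.get_image(name): name is "side" or "top"; returns a dict with "frame" (400x640x3 uint8, red, green, blue), "camera_matrix" (3x3 intrinsics, pixels), "R" (3x3) and "t" (3): a world point X has camera coordinates R X + t. Camera axes: x right, y down, z forward; pixel columns grow to the right and rows downward; lengths in m; the calibration is good to about 2 mm. A picture is of the moment at which its call begins. There is no depth.
- env.sign_off(): hands the job in; it is judged then, once.
The state is a dict: "t": time; "qpos": joint angles; "qvel": joint speeds; "tau": joint torques, N m; "ee_pos": TCP position; "orientation": TCP orientation; "force": force on the tool from outside, world axes, zero at the start; "wrist_torque": the same for the moment, N m; "width": finger opening in m; "gripper_force": force on a finger pad.
Only numpy, scipy, OpenCV 4.12 (cv2) and the standard library are available. Lean on these libraries where they do the work, as an engineer would, in place of code of your own. Each camera call takes 0.05 s, during which the arm holds its last target. There are 200 camera calls.

TASK

Set the beech stick up for its next saw cut on the mitre plate: swing the red-tabbed stop flag fully down in front of the fence, then slide the stick along the fence until it has pushed the flag firmly up against its locked collar. Hold it home with a push of about 10 N for a second - the collar slips if you push much harder - and leave it there, its end touching the flag and its side flat against the fence from end to end. Leave the flag down and everything else on the bench where it is.

Things in the scene. Friction and masses are not known exactly. Their poses are not given: they have to be found in the camera images.
- mitre: Aluminium mitre plate fixed to the bench: bed 125 mm (own x) by 440 mm (own y), 12 mm thick. Origin at the centre of its underside, on the bench. Own y runs along the fence, own x across the bed towards it. Blue fence bar 20 mm thick, full length, front face at own x = +30 mm, top 44 mm above the bench. Saw kerf at own y = +50 mm, with black guide cheeks there, top 62 mm above the bench.
- sleeve: Dark sleeve (22 mm long, 17 mm across) that carries the flag and turns and slides on a round steel bar over the fence (bar axis at own x = +40 mm of the plate, 62 mm above the bench, along own y). Origin at the sleeve's centre; axes as the plate. It slides freely (about 1 N) along the bar for 1 to 16 mm (differs each time) until it butts on the locked brass collar on its +y side; then it is firm.
- flag (a joint): Swing angle of the stop flag about the bar. 0 = fully down on its rest: arm level across the bed, blade hanging in the stick's path; 1.6 to 1.9 = standing up, path clear (start). Stiff: stays where left, 1 to 2 N at the tab moves it. Blade 29 mm wide, 8 mm thick (along the fence); down, it ends 4 mm above the bed and covers own x = 0 to +29 mm of the plate.
- flag_tab (a point): Centre of the outer face of the flag's red plastic thumb tab (22 mm along the arm, 26 mm along the fence, 8 mm thick), 53 mm out from the bar's axis and 5 mm to its outer side, level with the sleeve's middle. With the flag down this face looks up; with the flag standing it looks over the fence, away from the bed.
- flag_face (a point): Centre of the stop face of the flag's blade, which the stick's end meets: 4 mm to the own -y side of the sleeve's origin; with the flag down it faces own -y of the plate, 27 mm above the bench. The collar behind the sleeve is locked on the bar by a thumbscrew and slips if the stop is pushed along the bar with more than 15 N.
- stick: Loose beech stick, 170 mm long (own y), 30 mm wide (own x), 22 mm high, about 85 g. Origin at its very centre. It lies on the bed of the mitre plate (12 mm above the bench), on the own -y side of the stop, a little askew and some way off the fence, its length roughly along it.
- stick_tip (a point): Centre of the stick's +y end face, the end that is to meet the flag.
- stick_tail (a point): Centre of the stick's -y end face, the end to push on.
- blank_a: Cut beech blank 30 x 25 x 22 mm lying on the bed beyond the stop. Bystander. Origin at the centre of its underside.
- blank_b: Cut beech blank 30 x 25 x 22 mm lying on the bench. Bystander.
- blank_c: Cut beech blank 30 x 25 x 22 mm lying on the bench. Bystander.
- saw: Small back saw with a slim turned handle, 375 mm long, lying flat on the bench beyond the fence. Bystander.
- petri_dish: Clear dish, 90 mm across, 16 mm high. Bystander.
- pencil_pot: Blue pot of pencils, 72 mm across, 90 mm high, pencils up to 180 mm. Bystander.
- slide_box: Small wooden slide box, 87 x 62 x 38 mm. Bystander.
- forceps: Steel forceps, 120 mm long, lying on the bench. Bystander.
Things that resemble listed ones, but are neither listed nor needed, are in the scene too. Of the things that look like the stick, the smallest one is meant.

How it is judged:
By the outcome, as a careful person would: the job done as asked, in the order asked, and still so for the second after the job is handed in, with the robot touching nothing.
It also fails if it takes over 72 s, if anything falls off the work surface, if the arm or the gripper's body presses on something with over 40 N, if the wrist force passes 120 N, or if a joint passes its speed limit or range.

## Working session

There is one attempt and no reset: what is moved stays moved. The work goes in short steps, Python scripts to look and compute and a tool call to move; the robot and the scene stay as the last step left them, time stands still between calls to the robot, and variables do not carry over. Pictures are saved under pics/ and viewed, at most 10 in all, crops included, and the job is handed in when it is done.

Besides the shell and the picture viewer there is one more tool, called after "Request:" as name(argument=value, ...) on one line, values as JSON. move_arm: Moves the arm, as the interface text tells. Its arguments: {"type":"object","properties":{"deltas":{"type":"array"},"newtons":{"type":"number"}},"required":["deltas"]}

```bash
mkdir -p pics
cat > h.py <<'E'
import numpy as np, cv2
from workcell import env
def cam(n):
    d=env.get_image(n); return d
def save(d,f): cv2.imwrite('pics/'+f,cv2.cvtColor(d['frame'],cv2.COLOR_RGB2BGR))
def ray(d,u,v):
    K,R,t=map(np.array,(d['camera_matrix'],d['R'],d['t']))
    r=R.T@np.linalg.inv(K)@np.array([u,v,1.]); return -R.T@t, r/np.linalg.norm(r)
def onz(d,u,v,z):
    c,r=ray(d,u,v); return c+r*(z-c[2])/r[2]
def tri(d1,p1,d2,p2):
    A=[];b=[]
    for d,p in((d1,p1),(d2,p2)):
        c,r=ray(d,*p); P=np.eye(3)-np.outer(r,r); A.append(P);b.append(P@c)
    X=np.linalg.lstsq(np.vstack(A),np.hstack(b),rcond=None)[0]; return X
def proj(d,X):
    K,R,t=map(np.array,(d['camera_matrix'],d['R'],d['t'])); p=K@(R@np.array(X)+t); return p[:2]/p[2]
E
python3 - <<'E'
from h import *
import pickle
D={n:cam(n) for n in('top','side')}
pickle.dump(D,open('d0.pkl','wb'))
for n in D: save(D[n],n+'0.png'); print(n,-np.array(D[n]['R']).T@D[n]['t'])
s=env.read_state(); print(s)
E
```

```text
top [0.29605097 0.01017219 1.51922412]
side [-0.1282508   0.71944194  0.66729446]
{'t': 0.1, 'qpos': array([ 1.11529597,  0.31168335,  0.01398016,  1.51290836, -0.00439055,
        1.31918125, -0.02717107]), 'qvel': array([-7.74189613e-04, -1.79994863e-03, -7.61921597e-04, -2.41468680e-03,
       -7.04232410e-05,  9.14440556e-04, -8.65670581e-04]), 'tau': array([ 2.51328529e-04, -3.80854440e+01,  1.46368789e-01, -2.31242412e+01,
        1.23130140e-02,  8.20192625e-03,  2.94006441e-05]), 'ee_pos': array([ 0.22090372, -0.50297512,  0.23030429]), 'orientation': array([ 9.78659513e-01,  2.05485770e-01, -2.67377771e-04, -1.04107056e-03]), 'force': array([-0.66572388,  0.5860521 ,  0.69156728]), 'wrist_torque': array([ 0.01315488, -0.04647391, -0.01549339]), 'gripper_force': 0.0, 'width': 0.08546044574483055}
```

View pics/top0.png

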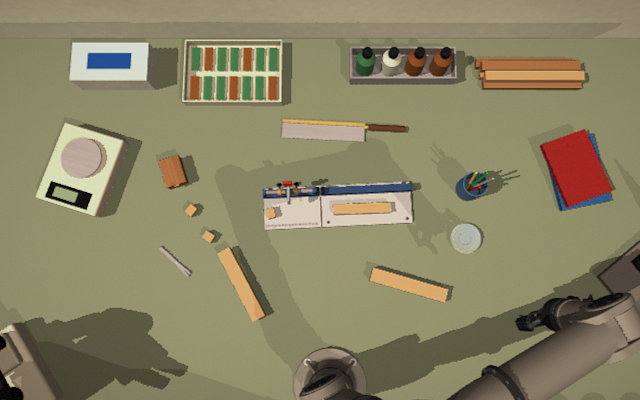

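View pics/side0.png

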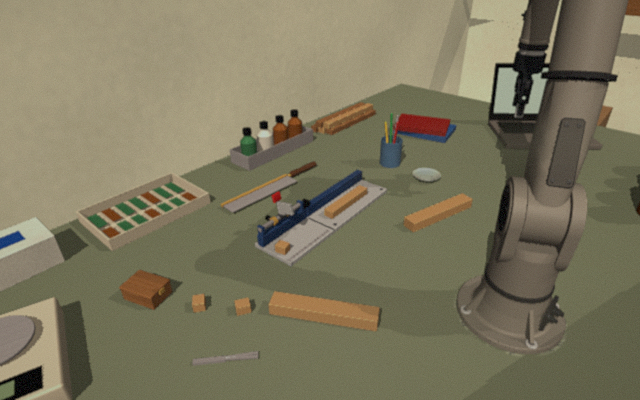

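The top picture shows the plate spanning about (262–414, 182–230), with the stick at (333–395, 203–215), the red tab at (288, 184) and the blank at (271, 212). In the side picture the red tab is at (276, 197) and the stick at (347, 200). I'll enlarge both.

Run:
```python
from h import *
import pickle
D=pickle.load(open('d0.pkl','rb'))
for n,(x0,y0,w,h,s) in {'top':(256,172,164,64,4.8),'side':(245,160,150,110,5)}.items():
    im=cv2.cvtColor(D[n]['frame'],cv2.COLOR_RGB2BGR)[y0:y0+h,x0:x0+w]
    cv2.imwrite(f'pics/{n}0c.png',cv2.resize(im,None,fx=s,fy=s,interpolation=cv2.INTER_CUBIC))
```

```text
(no output)
```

View pics/top0c.png

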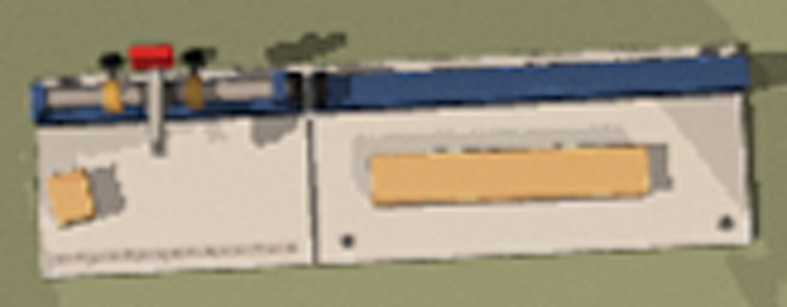

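View pics/side0c.png

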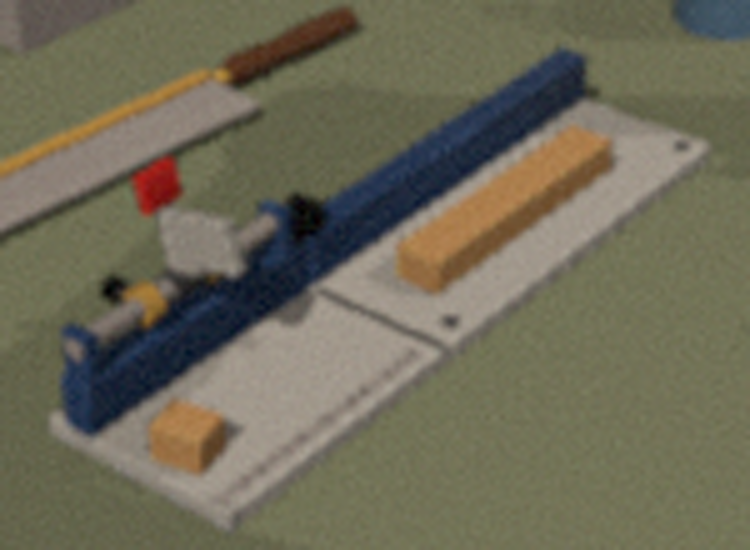

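The crops show the plate's near edge running from (45, 278) to (752, 243) in the top crop. They also show the flag standing between two brass collars, and the stick about 10 mm off the fence. Next I'll work out poses from both views.

```bash
cat > m.py <<'E'
from h import *
import pickle
from scipy.optimize import least_squares
D=pickle.load(open('d0.pkl','rb')); T,S=D['top'],D['side']
ct=lambda x,y:((x+.5)/4.8-.5+256,(y+.5)/4.8-.5+172)
cs=lambda x,y:((x+.5)/5-.5+245,(y+.5)/5-.5+160)
def W(p,L): # pose x,y,yaw
    c,s=np.cos(p[2]),np.sin(p[2]); return np.array([p[0]+c*L[0]-s*L[1],p[1]+s*L[0]+c*L[1],L[2]])
def fit(obs,p0):
    f=lambda p:np.hstack([proj(d,W(p,L))-q for d,q,L in obs]); r=least_squares(f,p0,loss='soft_l1'); return r.x,f(r.x).reshape(-1,2)
def red(d):
    f=d['frame'].astype(int); m=(f[...,0]>150)&(f[...,1]<70)&(f[...,2]<70); m[:, :250]=0;m[:,330:]=0;m[:150]=0;m[230:]=0
    v,u=np.nonzero(m); return (u.mean(),v.mean()),len(u),(u.min(),u.max(),v.min(),v.max())
E
python3 - <<'E'
from m import *
np.set_printoptions(precision=4,suppress=True)
print('corner tri',tri(T,ct(45,278),S,cs(232,522)),tri(T,ct(752,243),S,cs(708,148)))
ob=[(T,ct(45,278),(-.0625,.22,.012)),(T,ct(752,243),(-.0625,-.22,.012)),(T,ct(318,265),(-.0625,.05,.012)),(T,ct(748,58),(.05,-.22,.044)),(T,ct(748,90),(.03,-.22,.044)),(T,ct(36,121),(.03,.22,.044)),
(S,cs(232,522),(-.0625,.22,.012)),(S,cs(708,148),(-.0625,-.22,.012)),(S,cs(52,418),(.0625,.22,.012)),(S,cs(448,350),(-.0625,.05,.012))]
P,r=fit(ob,[.55,.03,0]); print('plate',P,'\n',r)
os=[(T,ct(372,155),(.015,.085,.034)),(T,ct(648,146),(.015,-.085,.034)),(T,ct(648,190),(-.015,-.085,.034)),
(S,cs(397,243),(.015,.085,.034)),(S,cs(612,147),(-.015,-.085,.034)),(S,cs(575,125),(.015,-.085,.034)),(S,cs(437,263),(-.015,.085,.034)),(S,cs(432,292),(-.015,.085,.012))]
Q,r=fit(os,[.55,-.03,0]); print('stick',Q,'\n',r)
c,s=np.cos(P[2]),np.sin(P[2]); Ri=np.array([[c,s],[-s,c]])
print('stick in plate',Ri@(Q[:2]-P[:2]),Q[2]-P[2],'tri tip top corner',tri(T,ct(372,155),S,cs(397,243)))
a,b=red(T),red(S); print(a,b); X=tri(T,a[0],S,b[0]); print('tab',X,Ri@(X[:2]-P[:2]))
for n,u in('pot',(472,190)),('saw',(366,131)),('sawtip',(282,130)): print(n,onz(T,*u,.0))
pickle.dump((P,Q),open('p.pkl','wb'))
E
```

```text
corner tri [0.4428 0.1938 0.0058] [ 0.4662 -0.2446  0.0075]
plate [ 0.5149 -0.0215  0.0505] 
 [[-0.8479  0.0715]
 [-0.0439  0.3182]
 [-0.4636  0.056 ]
 [-0.1544 -0.3669]
 [ 0.335  -0.3353]
 [-1.2483  0.2998]
 [ 0.3176 -1.4227]
 [ 1.2228 -0.9245]
 [-0.2439 -0.4151]
 [ 0.1879 -0.3216]]
stick [ 0.5046 -0.0931  0.0299] 
 [[-0.5029 -0.4505]
 [-0.2675 -0.1343]
 [ 0.1956  0.8014]
 [-0.5497 -0.0304]
 [ 0.4722 -1.69  ]
 [-0.3602 -0.4062]
 [-0.0435 -0.2665]
 [ 0.9487  0.6048]]
stick in plate [-0.0139 -0.071 ] -0.02058461248795667 tri tip top corner [ 0.5159 -0.009   0.0337]
((np.float64(287.25), np.float64(182.35)), 20, (np.int64(283), np.int64(291), np.int64(181), np.int64(183))) ((np.float64(274.8666666666667), np.float64(195.26666666666668)), 15, (np.int64(272), np.int64(278), np.int64(192), np.int64(201)))
tab [0.565  0.121  0.1163] [0.0572 0.1398]
pot [ 0.5642 -0.429   0.    ]
saw [ 0.7474 -0.1105  0.    ]
sawtip [0.75   0.1477 0.    ]
```

Both fits agree to about a pixel: stick top z is 0.034, the tab stands at 0.116, and the flag angle is about 1.8. I'll turn the tool to the plate axes, shut the fingers and move beyond the tab.

Request:
move_arm(deltas=[0, 0, 0, 0, 0, 6.94, 1, 0, 0, 0, 0, 0, 6.94, 1, 0, 0, 0, 0, 0, 6.94, 1, 0.03, -0.043, 0, 0, 0, 0, 1, 0.03, -0.043, 0, 0, 0, 0, 1, 0.03, -0.043, 0, 0, 0, 0, 1, 0.03, -0.043, 0, 0, 0, 0, 1, 0.03, -0.043, 0, 0, 0, 0, 1, 0.03, -0.043, 0, 0, 0, 0, 1, 0.03, -0.043, 0, 0, 0, 0, 1, 0.03, -0.043, 0, 0, 0, 0, 1, 0.03, -0.043, 0, 0, 0, 0, 1, 0.03, -0.043, 0, 0, 0, 0, 1, 0.03, -0.043, 0, 0, 0, 0, 1, 0.03, -0.043, 0, 0, 0, 0, 1, 0.03, -0.043, 0, 0, 0, 0, 1, 0.03, -0.043, 0, 0, 0, 0, 1, 0, 0, 0, 0, 0, 0, 1, 0, 0, 0, 0, 0, 0, 1])

```text
t: 2.48
ee_pos: [0.6099, 0.1181, 0.2304]
orientation: [1.0, 0.025, -0.001, 0.001]
force: [0.4, -0.5, -0.0]
width: -0.0004
gripper_force: 0.0
```

```bash
cat > st.py <<'E'
from m import *
from scipy.spatial.transform import Rotation as Ro
P,Q=pickle.load(open('p.pkl','rb'))
def toplate(X):
    c,s=np.cos(P[2]),np.sin(P[2]); return np.array([[c,s],[-s,c]])@(np.array(X)[:2]-P[:2])
def st():
    s=env.read_state(); R=Ro.from_quat(s['orientation']).as_matrix(); x=R[:,0]
    f=s['force']; fp=toplate(f[:2]+P[:2])
    print('t',s['t'],'plate xyz mm',np.round(np.r_[toplate(s['ee_pos']),s['ee_pos'][2]]*1e3,1),'yaw err deg',round(np.degrees(np.arctan2(x[1],x[0])-P[2]),2),'toolz',R[:,2].round(4),'F plate',fp.round(2),round(f[2],2),'w',round(s['width'],4))
if __name__=='__main__': st()
E
python3 st.py
```

```text
t 2.475 plate xyz mm [101.9 134.6 230.4] yaw err deg -0.01 toolz [-0.0017 -0.0015 -1.    ] F plate [ 0.39 -0.51] -0.02 w -0.0004
```

Request:
move_arm(deltas=[0.003, -0.005, 0.038, 0, 0, 0, 1, 0, 0, 0.04, 0, 0, 0, 1, 0, 0, 0.04, 0, 0, 0, 1, 0, 0, 0, 0, 0, 0, 1, -0.006, 0, 0, 0, 0, 0, 1, -0.006, 0, 0, 0, 0, 0, 1, -0.006, 0, 0, 0, 0, 0, 1, -0.006, 0, 0, 0, 0, 0, 1, -0.005, 0, 0, 0, 0, 0, 1, -0.005, 0, 0, 0, 0, 0, 1, -0.005, 0, 0, 0, 0, 0, 1, -0.005, 0, 0, 0, 0, 0, 1, -0.005, 0, 0, 0, 0, 0, 1])

```text
t: 4.1
ee_pos: [0.564, 0.1215, 0.1135]
orientation: [1.0, 0.025, 0.0, -0.0]
force: [0.9, 0.8, 1.3]
width: -0.0002
gripper_force: 0.7
```

Run:
```python
from st import *
st(); s=cam('side'); t=cam('top')
a=cv2.resize(cv2.cvtColor(s['frame'],cv2.COLOR_RGB2BGR)[150:270,235:395],None,fx=4,fy=4,interpolation=3)
b=cv2.resize(cv2.cvtColor(t['frame'],cv2.COLOR_RGB2BGR)[165:190+40,250:410],None,fx=4,fy=4,interpolation=3)[:120]
cv2.imwrite('pics/a.png',np.vstack([a,b]))
```

```text
t 4.1 plate xyz mm [ 56.3 140.4 113.5] yaw err deg -0.0 toolz [ 6.e-04  1.e-04 -1.e+00] F plate [0.9  0.73] 1.3 w -0.0002
```

View pics/a.png

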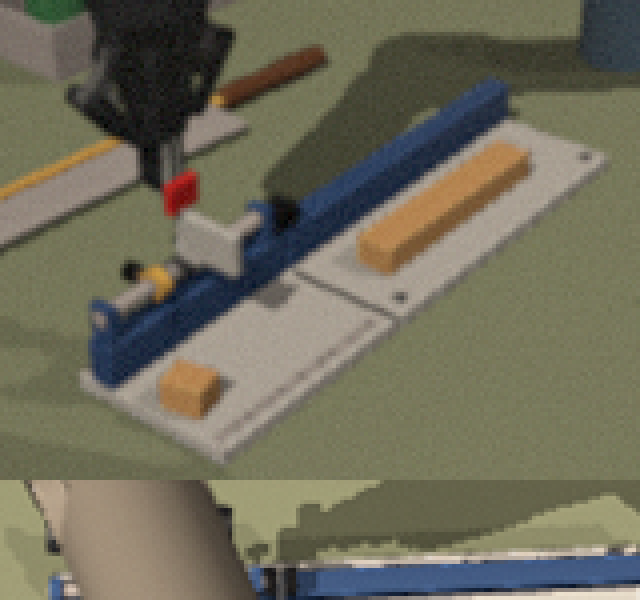

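The finger stands behind the red tab, which is at (181, 193) in the crop and now upright. I'll follow the arc down.

Request:
move_arm(deltas=[-0.007, 0, 0, 0, 0, 0, 1, -0.007, 0, 0, 0, 0, 0, 1, -0.0065, 0, 0.0015, 0, 0, 0, 1, -0.0065, 0, 0.0015, 0, 0, 0, 1, -0.006, 0, 0.0035, 0, 0, 0, 1, -0.006, 0, 0.0035, 0, 0, 0, 1, -0.0045, 0, 0.005, 0, 0, 0, 1, -0.0045, 0, 0.005, 0, 0, 0, 1, -0.0035, 0, 0.006, 0, 0, 0, 1, -0.0035, 0, 0.006, 0, 0, 0, 1, -0.001, 0, 0.0045, 0, 0, 0, 1, -0.001, 0, 0.0045, 0, 0, 0, 1, 0, 0, 0.003, 0, 0, 0, 1, 0, 0, 0, 0, 0, 0, 1])

```text
t: 5.95
ee_pos: [0.5071, 0.1186, 0.0689]
orientation: [1.0, 0.025, -0.0, 0.0]
force: [-0.3, 0.7, 1.2]
width: 0.0002
gripper_force: 0.0
```

```bash
python3 st.py
```

```text
t 5.95 plate xyz mm [ -0.7 140.3  68.9] yaw err deg 0.0 toolz [-4.e-04 -1.e-04 -1.e+00] F plate [-0.27  0.72] 1.15 w 0.0002
```

Request:
move_arm(deltas=[0, 0, 0.001, 0, 0, 0, 1, 0, 0, 0.001, 0, 0, 0, 1, 0, 0, 0, 0, 0, 0, 1])

```text
t: 6.32
ee_pos: [0.5073, 0.1186, 0.0674]
orientation: [1.0, 0.025, 0.0, -0.0]
force: [-0.4, 0.4, 0.6]
width: 0.0002
gripper_force: 0.2
```

Request:
move_arm(deltas=[0, 0, 0.001, 0, 0, 0, 1, 0, 0, 0, 0, 0, 0, 1])

```text
t: 6.58
ee_pos: [0.5073, 0.1186, 0.0667]
orientation: [1.0, 0.025, 0.0, 0.0]
force: [-1.2, -1.3, 4.0]
width: 0.0004
gripper_force: 1.8
```

Request:
move_arm(deltas=[0, 0, 0.001, 0, 0, 0, 1, 0, 0, 0, 0, 0, 0, 1])

```text
t: 6.82
ee_pos: [0.5073, 0.1187, 0.0662]
orientation: [1.0, 0.025, 0.0, 0.0]
force: [-2.7, -0.8, 7.0]
width: 0.0002
gripper_force: 3.7
```

```bash
python3 st.py
```

```text
t 6.825 plate xyz mm [ -0.5 140.4  66.2] yaw err deg 0.0 toolz [ 5.e-04 -2.e-04 -1.e+00] F plate [-2.74 -0.64] 6.97 w 0.0002
```

The flag is seated: the height is 67 mm as predicted, with firm contact at 7 N. I'll lift, open the fingers and come down on the near side of the stick, to push it flat with both fingers.

Request:
move_arm(deltas=[0, 0, -0.02, 0, 0, 0, 1, 0, 0, -0.05, 0, 0, 0, 1, 0, 0, -0.05, 0, 0, 0, 1, -0.012, 0.042, 0, 0, 0, 0, -1, -0.012, 0.042, 0, 0, 0, 0, -1, -0.012, 0.042, 0, 0, 0, 0, -1, -0.012, 0.042, 0, 0, 0, 0, -1, -0.012, 0.043, 0, 0, 0, 0, -1, 0, 0, 0.04, 0, 0, 0, -1, 0, 0, 0.04, 0, 0, 0, -1, 0, 0, 0.04, 0, 0, 0, -1, 0, 0, 0.03, 0, 0, 0, -1, 0, 0, 0, 0, 0, 0, -1])

```text
t: 8.45
ee_pos: [0.4552, -0.0946, 0.033]
orientation: [1.0, 0.025, -0.003, -0.001]
force: [-0.2, 0.3, -0.3]
width: 0.0854
gripper_force: 0.0
```

Run:
```python
from st import *
st(); s=cam('side'); t=cam('top')
a=cv2.resize(cv2.cvtColor(s['frame'],cv2.COLOR_RGB2BGR)[160:270,240:400],None,fx=4,fy=4,interpolation=3)
cv2.imwrite('pics/b.png',a)
```

```text
t 8.45 plate xyz mm [-63.3 -70.   33. ] yaw err deg 0.02 toolz [-0.0062  0.0015 -1.    ] F plate [-0.15  0.29] -0.33 w 0.0854
```

View pics/b.png

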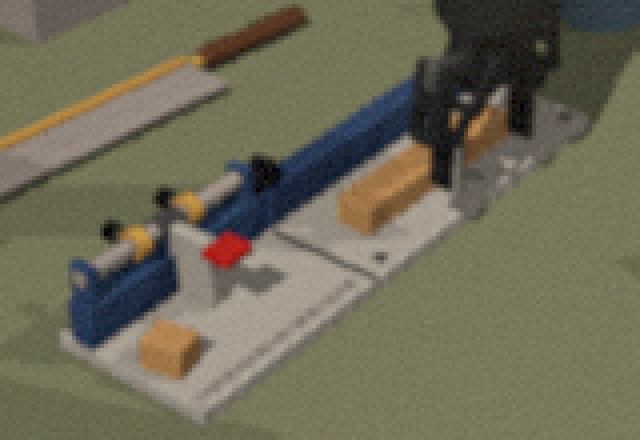

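The flag hangs down with its tab up at (227, 250), and the open fingers stand beside the stick. I'll lower them and push towards the fence.

Request:
move_arm(deltas=[0, 0, 0.01, 0, 0, 0, -1, 0, 0, 0.01, 0, 0, 0, -1, 0, 0, 0, 0, 0, 0, -1, 0.006, 0, 0, 0, 0, 0, -1, 0.006, 0, 0, 0, 0, 0, -1, 0.004, 0, 0, 0, 0, 0, -1, 0.004, 0, 0, 0, 0, 0, -1, 0.004, 0, 0, 0, 0, 0, -1, 0.004, 0, 0, 0, 0, 0, -1, 0.004, 0, 0, 0, 0, 0, -1, 0.004, 0, 0, 0, 0, 0, -1, 0.004, 0, 0, 0, 0, 0, -1, 0, 0, 0, 0, 0, 0, -1])

```text
t: 10.18
ee_pos: [0.4984, -0.093, 0.0154]
orientation: [1.0, 0.025, 0.0, -0.0]
force: [-0.3, -0.1, -0.4]
width: 0.0855
gripper_force: 0.0
```

```bash
python3 st.py
```

```text
t 10.175 plate xyz mm [-20.  -70.6  15.4] yaw err deg 0.01 toolz [ 8.e-04  0.e+00 -1.e+00] F plate [-0.26 -0.06] -0.36 w 0.0855
```

Request:
move_arm(deltas=[-0.003, 0, 0, 0, 0, 0, -1, 0, 0, 0.005, 0, 0, 0, -1, 0.003, 0, 0, 0, 0, 0, -1, 0.003, 0, 0, 0, 0, 0, -1, 0.003, 0, 0, 0, 0, 0, -1, 0, 0, 0, 0, 0, 0, -1])

```text
t: 10.92
ee_pos: [0.5044, -0.0927, 0.0104]
orientation: [1.0, 0.025, 0.0, 0.0]
force: [0.3, 0.4, -0.1]
width: 0.0856
gripper_force: 0.0
```

Request:
move_arm(deltas=[0.001, 0, 0, 0, 0, 0, -1, 0.001, 0, 0, 0, 0, 0, -1, 0, 0, 0, 0, 0, 0, -1])

```text
t: 11.3
ee_pos: [0.5058, -0.0927, 0.0103]
orientation: [1.0, 0.025, 0.0, 0.0]
force: [-0.1, 0.4, 0.4]
width: 0.0852
gripper_force: 0.1
```

Request:
move_arm(deltas=[0.001, 0, 0, 0, 0, 0, -1, 0, 0, 0, 0, 0, 0, -1])

```text
t: 11.55
ee_pos: [0.5069, -0.0926, 0.0103]
orientation: [1.0, 0.025, 0.0, 0.0]
force: [-0.3, -0.3, -0.7]
width: 0.0855
gripper_force: 0.1
```

Request:
move_arm(deltas=[0.001, 0, 0, 0, 0, 0, -1, 0.001, 0, 0, 0, 0, 0, -1, 0, 0, 0, 0, 0, 0, -1])

```text
t: 11.92
ee_pos: [0.5091, -0.0925, 0.0103]
orientation: [1.0, 0.025, 0.0, 0.0]
force: [-0.4, 0.0, 0.1]
width: 0.0851
gripper_force: 0.0
```

Request:
move_arm(deltas=[0.001, 0, 0, 0, 0, 0, -1, 0.001, 0, 0, 0, 0, 0, -1, 0, 0, 0, 0, 0, 0, -1])

```text
t: 12.3
ee_pos: [0.51, -0.0925, 0.0102]
orientation: [1.0, 0.025, -0.001, 0.0]
force: [-3.0, 0.5, 1.4]
width: 0.0855
gripper_force: 1.3
```

Run:
```python
from st import *
st(); s=cam('side'); t=cam('top')
f=lambda d,y,x:cv2.resize(cv2.cvtColor(d['frame'],cv2.COLOR_RGB2BGR)[y:y+75,x:x+160],None,fx=4,fy=4,interpolation=3)
cv2.imwrite('pics/c.png',np.vstack([f(s,170,255),f(t,165,260)]))
```

```text
t 12.3 plate xyz mm [ -8.4 -70.6  10.2] yaw err deg 0.01 toolz [-1.7e-03 -1.0e-04 -1.0e+00] F plate [-2.98  0.62] 1.37 w 0.0855
```

View pics/c.png

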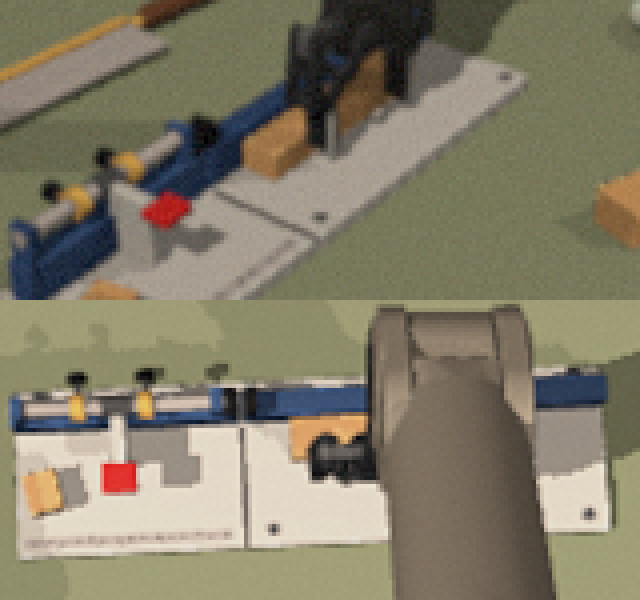

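The stick now lies along the fence, with contact at 3 N. The fence sits about 2.6 mm farther in x than my fit, so I'll allow for that. Next I press slightly, retreat, shut the fingers and go behind the tail.

Request:
move_arm(deltas=[0.001, 0, 0, 0, 0, 0, -1, 0, 0, 0, 0, 0, 0, -1, -0.005, 0, 0, 0, 0, 0, -1, -0.015, 0, 0, 0, 0, 0, -1, 0, 0, -0.045, 0, 0, 0, -1, 0, 0, -0.045, 0, 0, 0, -1, 0.014, 0.04, 0, 0, 0, 0, 1, 0.014, 0.04, 0, 0, 0, 0, 1, 0.014, 0.04, 0, 0, 0, 0, 1, 0, 0, 0, 0, 0, 0, 1, 0, 0, 0, 0, 0, 0, 1, 0, 0, 0.03, 0, 0, 0, 1, 0, 0, 0.03, 0, 0, 0, 1, 0, 0, 0.015, 0, 0, 0, 1, 0, 0, 0, 0, 0, 0, 1, 0, 0, 0, 0, 0, 0, 1])

```text
t: 14.4
ee_pos: [0.541, -0.211, 0.0265]
orientation: [1.0, 0.026, 0.001, 0.0]
force: [0.6, 0.0, 0.7]
width: -0.0
gripper_force: 0.0
```

```bash
python3 st.py
```

```text
t 14.4 plate xyz mm [  16.5 -190.6   26.5] yaw err deg 0.04 toolz [ 2.4e-03 -6.0e-04 -1.0e+00] F plate [0.56 0.02] 0.67 w -0.0
```

Request:
move_arm(deltas=[0, 0, 0.008, 0, 0, 0, 1, 0, 0, 0, 0, 0, 0, 1, 0, -0.006, 0, 0, 0, 0, 1, 0, -0.006, 0, 0, 0, 0, 1, 0, -0.005, 0, 0, 0, 0, 1, 0, -0.005, 0, 0, 0, 0, 1, 0, -0.005, 0, 0, 0, 0, 1, 0, -0.005, 0, 0, 0, 0, 1, 0, -0.005, 0, 0, 0, 0, 1, 0, -0.005, 0, 0, 0, 0, 1, 0, -0.005, 0, 0, 0, 0, 1, 0, -0.005, 0, 0, 0, 0, 1, 0, -0.005, 0, 0, 0, 0, 1])

```text
t: 16.02
ee_pos: [0.537, -0.1539, 0.0173]
orientation: [1.0, 0.025, 0.0, 0.0]
force: [0.8, 0.6, 0.5]
width: 0.0
gripper_force: 0.4
```

Run:
```python
from st import *
st(); s=cam('side'); t=cam('top')
f=lambda d,y,x:cv2.resize(cv2.cvtColor(d['frame'],cv2.COLOR_RGB2BGR)[y:y+75,x:x+160],None,fx=4,fy=4,interpolation=3)
cv2.imwrite('pics/d.png',np.vstack([f(s,170,255),f(t,165,260)]))
```

```text
t 16.025 plate xyz mm [  15.4 -133.3   17.3] yaw err deg 0.01 toolz [ 0.e+00 -1.e-04 -1.e+00] F plate [0.81 0.6 ] 0.55 w 0.0
```

View pics/d.png

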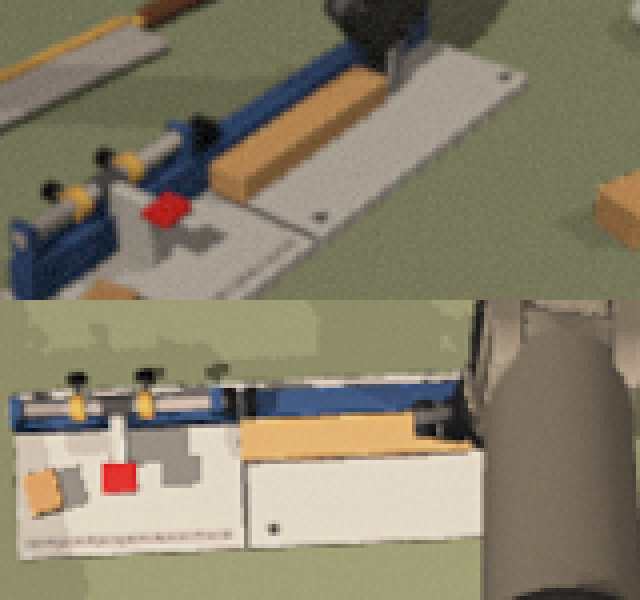

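The stick slides flat along the fence, with its tip at the kerf near (242, 440) in the crop. I'll carry on for about 80 mm, then slow down.

Request:
move_arm(deltas=[0, -0.005, 0, 0, 0, 0, 1, 0, -0.005, 0, 0, 0, 0, 1, 0, -0.005, 0, 0, 0, 0, 1, 0, -0.005, 0, 0, 0, 0, 1, 0, -0.005, 0, 0, 0, 0, 1, 0, -0.005, 0, 0, 0, 0, 1, 0, -0.005, 0, 0, 0, 0, 1, 0, -0.005, 0, 0, 0, 0, 1, 0, -0.005, 0, 0, 0, 0, 1, 0, -0.005, 0, 0, 0, 0, 1, 0, -0.005, 0, 0, 0, 0, 1, 0, -0.005, 0, 0, 0, 0, 1, 0, -0.005, 0, 0, 0, 0, 1, 0, -0.005, 0, 0, 0, 0, 1, 0, -0.003, 0, 0, 0, 0, 1, 0, 0, 0, 0, 0, 0, 1])

```text
t: 18.12
ee_pos: [0.5334, -0.0808, 0.0174]
orientation: [1.0, 0.026, 0.0, -0.0]
force: [-0.4, -0.1, 0.2]
width: -0.0
gripper_force: 0.0
```

```bash
python3 st.py
```

```text
t 18.125 plate xyz mm [ 15.5 -60.1  17.4] yaw err deg 0.03 toolz [ 3.e-04  3.e-04 -1.e+00] F plate [-0.36 -0.06] 0.21 w -0.0
```

Request:
move_arm(deltas=[0, -0.001, 0, 0, 0, 0, 1, 0, -0.001, 0, 0, 0, 0, 1, 0, -0.001, 0, 0, 0, 0, 1, 0, -0.001, 0, 0, 0, 0, 1, 0, -0.001, 0, 0, 0, 0, 1, 0, -0.001, 0, 0, 0, 0, 1, 0, -0.001, 0, 0, 0, 0, 1, 0, -0.001, 0, 0, 0, 0, 1])

```text
t: 19.12
ee_pos: [0.5329, -0.0733, 0.0173]
orientation: [1.0, 0.025, 0.0, 0.0]
force: [-0.9, -0.6, 0.5]
width: 0.0002
gripper_force: 0.4
```

Request:
move_arm(deltas=[0, -0.001, 0, 0, 0, 0, 1, 0, -0.001, 0, 0, 0, 0, 1, 0, 0, 0, 0, 0, 0, 1])

```text
t: 19.5
ee_pos: [0.5327, -0.0711, 0.0173]
orientation: [1.0, 0.025, -0.0, -0.0]
force: [0.2, -0.8, 0.1]
width: 0.0
gripper_force: 0.2
```

Request:
move_arm(deltas=[0, -0.001, 0, 0, 0, 0, 1, 0, -0.001, 0, 0, 0, 0, 1, 0, 0, 0, 0, 0, 0, 1])

```text
t: 19.88
ee_pos: [0.5326, -0.069, 0.0173]
orientation: [1.0, 0.025, -0.0, -0.0]
force: [-0.6, 0.3, 0.3]
width: -0.0
gripper_force: 0.1
```

Request:
move_arm(deltas=[0, -0.001, 0, 0, 0, 0, 1, 0, -0.001, 0, 0, 0, 0, 1, 0, 0, 0, 0, 0, 0, 1])

```text
t: 20.25
ee_pos: [0.5325, -0.0676, 0.0172]
orientation: [1.0, 0.025, -0.0, 0.0]
force: [0.4, -1.2, -0.1]
width: 0.0001
gripper_force: 0.8
```

Request:
move_arm(deltas=[0, -0.001, 0, 0, 0, 0, 1, 0, 0, 0, 0, 0, 0, 1])

```text
t: 20.5
ee_pos: [0.5325, -0.0662, 0.0173]
orientation: [1.0, 0.025, -0.0, -0.0]
force: [0.6, -2.1, -0.7]
width: -0.0002
gripper_force: 0.7
```

Request:
move_arm(deltas=[0, -0.001, 0, 0, 0, 0, 1, 0, 0, 0, 0, 0, 0, 1])

```text
t: 20.75
ee_pos: [0.5324, -0.0651, 0.0172]
orientation: [1.0, 0.025, -0.0, -0.0]
force: [0.7, -0.9, 0.1]
width: 0.0002
gripper_force: 0.6
```

Request:
move_arm(deltas=[0, -0.001, 0, 0, 0, 0, 1, 0, 0, 0, 0, 0, 0, 1])

```text
t: 21.0
ee_pos: [0.5324, -0.0641, 0.0173]
orientation: [1.0, 0.025, -0.0, -0.0]
force: [-0.9, -1.5, -1.1]
width: -0.0002
gripper_force: 0.5
```

Sleeve is sliding at about 1 to 1.5 N. I'll continue in 1 mm steps.

Request:
move_arm(deltas=[0, -0.001, 0, 0, 0, 0, 1, 0, -0.001, 0, 0, 0, 0, 1, 0, 0, 0, 0, 0, 0, 1])

```text
t: 21.38
ee_pos: [0.5323, -0.062, 0.0173]
orientation: [1.0, 0.025, -0.0, -0.0]
force: [0.2, -0.7, -0.3]
width: 0.0003
gripper_force: 0.5
```

Request:
move_arm(deltas=[0, -0.001, 0, 0, 0, 0, 1, 0, 0, 0, 0, 0, 0, 1])

```text
t: 21.62
ee_pos: [0.5322, -0.0611, 0.0173]
orientation: [1.0, 0.025, -0.0, -0.0]
force: [0.9, -1.3, -0.8]
width: -0.0
gripper_force: 0.5
```

Request:
move_arm(deltas=[0, -0.001, 0, 0, 0, 0, 1, 0, 0, 0, 0, 0, 0, 1])

```text
t: 21.88
ee_pos: [0.5322, -0.0602, 0.0173]
orientation: [1.0, 0.025, 0.0, -0.0]
force: [-0.5, -0.2, 0.4]
width: 0.0001
gripper_force: 0.5
```

Request:
move_arm(deltas=[0, -0.001, 0, 0, 0, 0, 1, 0, -0.001, 0, 0, 0, 0, 1, 0, 0, 0, 0, 0, 0, 1])

```text
t: 22.25
ee_pos: [0.5321, -0.058, 0.0173]
orientation: [1.0, 0.025, -0.0, -0.0]
force: [0.4, -1.4, -1.2]
width: 0.0003
gripper_force: 0.5
```

Request:
move_arm(deltas=[0, -0.001, 0, 0, 0, 0, 1, 0, 0, 0, 0, 0, 0, 1])

```text
t: 22.5
ee_pos: [0.532, -0.0572, 0.0173]
orientation: [1.0, 0.025, -0.0, -0.0]
force: [-0.9, -0.7, -0.4]
width: -0.0005
gripper_force: 0.5
```

Request:
move_arm(deltas=[0, -0.001, 0, 0, 0, 0, 1, 0, 0, 0, 0, 0, 0, 1])

```text
t: 22.75
ee_pos: [0.532, -0.0566, 0.0173]
orientation: [1.0, 0.025, -0.0, 0.0]
force: [-0.5, -1.6, 0.5]
width: -0.0002
gripper_force: 0.8
```

Request:
move_arm(deltas=[0, -0.001, 0, 0, 0, 0, 1, 0, 0, 0, 0, 0, 0, 1])

```text
t: 23.0
ee_pos: [0.5319, -0.0563, 0.0173]
orientation: [1.0, 0.025, -0.0, 0.001]
force: [0.0, -3.9, -0.7]
width: -0.0
gripper_force: 1.9
```

The stop is firming up at 3.9 N, so I'll build to 10 N in smaller steps.

Request:
move_arm(deltas=[0, -0.001, 0, 0, 0, 0, 1, 0, 0, 0, 0, 0, 0, 1])

```text
t: 23.25
ee_pos: [0.5319, -0.0561, 0.0173]
orientation: [1.0, 0.025, -0.0, 0.001]
force: [0.1, -5.4, -0.7]
width: -0.0002
gripper_force: 2.7
```

Request:
move_arm(deltas=[0, 0, 0, 0, 0, 0, 1])

```text
t: 23.38
ee_pos: [0.5319, -0.0562, 0.0173]
orientation: [1.0, 0.025, -0.0, 0.001]
force: [1.1, -5.6, -0.2]
width: 0.0002
gripper_force: 2.7
```

Request:
move_arm(deltas=[0, -0.001, 0, 0, 0, 0, 1, 0, 0, 0, 0, 0, 0, 1])

```text
t: 23.62
ee_pos: [0.5318, -0.0561, 0.0173]
orientation: [1.0, 0.024, -0.0, 0.002]
force: [0.2, -5.7, -0.8]
width: -0.0001
gripper_force: 3.3
```

Request:
move_arm(deltas=[0, -0.0005, 0, 0, 0, 0, 1, 0, 0, 0, 0, 0, 0, 1])

```text
t: 23.88
ee_pos: [0.5318, -0.0561, 0.0174]
orientation: [1.0, 0.024, -0.0, 0.002]
force: [-0.1, -7.1, -0.4]
width: -0.0003
gripper_force: 3.6
```

Request:
move_arm(deltas=[0, -0.001, 0, 0, 0, 0, 1, 0, 0, 0, 0, 0, 0, 1])

```text
t: 24.12
ee_pos: [0.5317, -0.0559, 0.0173]
orientation: [1.0, 0.024, -0.0, 0.002]
force: [-0.2, -8.1, 0.0]
width: 0.0
gripper_force: 4.1
```

Request:
move_arm(deltas=[0, -0.0005, 0, 0, 0, 0, 1, 0, 0, 0, 0, 0, 0, 1])

```text
t: 24.38
ee_pos: [0.5317, -0.0559, 0.0173]
orientation: [1.0, 0.024, -0.0, 0.003]
force: [-0.9, -8.7, 0.2]
width: 0.0001
gripper_force: 4.5
```

Request:
move_arm(deltas=[0, -0.0006, 0, 0, 0, 0, 1, 0, 0, 0, 0, 0, 0, 1])

```text
t: 24.62
ee_pos: [0.5317, -0.0558, 0.0174]
orientation: [1.0, 0.024, -0.0, 0.003]
force: [-0.2, -9.1, -0.1]
width: 0.0
gripper_force: 4.8
```

Request:
move_arm(deltas=[0, 0, 0, 0, 0, 0, 1, 0, 0, 0, 0, 0, 0, 1, 0, 0, 0, 0, 0, 0, 1, 0, 0, 0, 0, 0, 0, 1, 0, 0, 0, 0, 0, 0, 1, 0, 0, 0, 0, 0, 0, 1])

```text
t: 25.38
ee_pos: [0.5317, -0.0558, 0.0174]
orientation: [1.0, 0.024, -0.0, 0.003]
force: [-0.3, -9.4, -0.9]
width: -0.0001
gripper_force: 4.8
```

Request:
move_arm(deltas=[0, 0, 0, 0, 0, 0, 1, 0, 0, 0, 0, 0, 0, 1, 0, 0, 0, 0, 0, 0, 1, 0, 0, 0, 0, 0, 0, 1])

```text
t: 25.88
ee_pos: [0.5316, -0.0558, 0.0174]
orientation: [1.0, 0.024, -0.0, 0.003]
force: [0.3, -9.1, -0.1]
width: 0.0004
gripper_force: 4.8
```

Request:
move_arm(deltas=[0, -0.0003, 0, 0, 0, 0, 1, 0, 0, 0, 0, 0, 0, 1, 0, 0, 0, 0, 0, 0, 1, 0, 0, 0, 0, 0, 0, 1, 0, 0, 0, 0, 0, 0, 1, 0, 0, 0, 0, 0, 0, 1, 0, 0, 0, 0, 0, 0, 1, 0, 0, 0, 0, 0, 0, 1, 0, 0, 0, 0, 0, 0, 1, 0, 0, 0, 0, 0, 0, 1])

```text
t: 27.12
ee_pos: [0.5316, -0.0559, 0.0173]
orientation: [1.0, 0.024, -0.0, 0.003]
force: [1.0, -10.0, -0.2]
width: -0.0001
gripper_force: 5.0
```

Request:
move_arm(deltas=[0, 0.001, 0, 0, 0, 0, 1, 0, 0.001, 0, 0, 0, 0, 1, 0, 0.002, 0, 0, 0, 0, 1, 0, 0.003, 0, 0, 0, 0, 1, 0, 0.01, 0, 0, 0, 0, 1, 0, 0.02, 0, 0, 0, 0, 1, 0, 0, -0.05, 0, 0, 0, 1, 0, 0, -0.05, 0, 0, 0, 1, 0, 0.05, -0.03, 0, 0, 0, 1, 0, 0.05, 0, 0, 0, 0, 1, -0.02, 0.05, 0, 0, 0, 0, 1, -0.03, 0.05, 0, 0, 0, 0, 1, -0.03, 0.05, 0, 0, 0, 0, 1, 0, 0, 0, 0, 0, 0, 1])

```text
t: 28.88
ee_pos: [0.4619, -0.3479, 0.147]
orientation: [1.0, 0.02, -0.001, 0.002]
force: [0.2, 0.1, 0.6]
width: 0.0
gripper_force: 0.0
```

Run:
```python
from st import *
st(); D={'side':cam('side'),'top':cam('top')}; pickle.dump(D,open('d1.pkl','wb'))
f=lambda d,y,x:cv2.resize(cv2.cvtColor(d['frame'],cv2.COLOR_RGB2BGR)[y:y+60,x:x+160],None,fx=5,fy=5,interpolation=3)
cv2.imwrite('pics/e.png',np.vstack([f(D['side'],185,245),f(D['top'],175,260)]))
```

```text
t 28.875 plate xyz mm [ -69.4 -323.3  147. ] yaw err deg -0.65 toolz [-0.0024 -0.0032 -1.    ] F plate [0.22 0.09] 0.6 w 0.0
```

View pics/e.png

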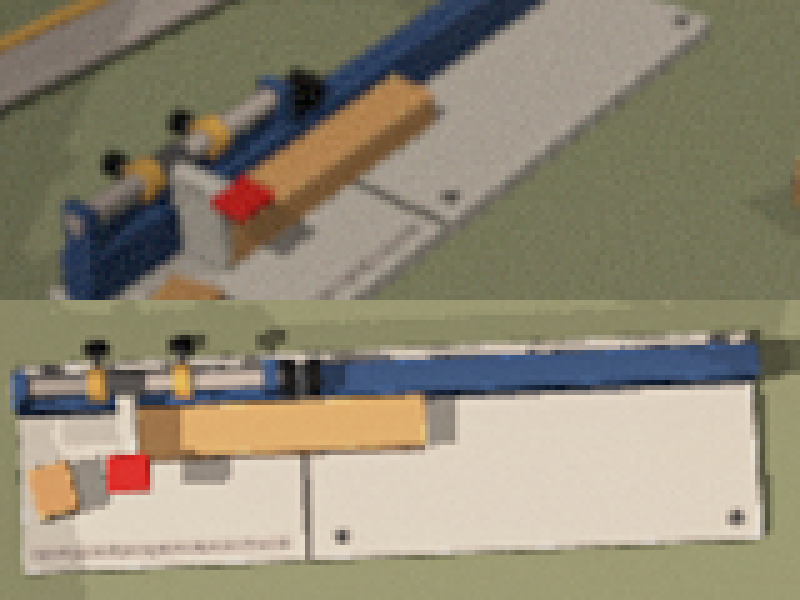

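The stick's end meets the flag blade, the flag is down, and the sleeve butts on the collar, which has not moved (column 279.3 before and 279.4 now). Next I'll check flatness numerically.

Run:
```python
from st import *
import scipy.ndimage as nd
D=pickle.load(open('d1.pkl','rb')); t=D['top']['frame'].astype(float)
# per column profile red-blue: wood high, white low-ish, blue negative
U=[];A=[];B=[];F=[]
for u in list(range(298,344)):
    p=nd.zoom(t[185:275-5-0,u,:],(10,1),order=1)[:300]; n=len(p); v=185+np.arange(n)/10*(84/85)
    rb=p[:,0]-p[:,2]; w=rb>rb[:250].max()*.55
    i=np.nonzero(w)[0]; U.append(u);A.append(v[i[0]]);B.append(v[i[-1]])
U=np.array(U)
for n,X in('far',A),('near',B):
    k=np.polyfit(U,X,1); print(n,k,np.std(np.polyval(k,U)-X))
    pts=[onz(D['top'],u,np.polyval(k,u),.034) for u in(298,343)]
    print([toplate(q).round(4) for q in pts])
# fence front top edge right of stick: blue->white
G=[]
V=range(352,405)
for u in V:
    p=nd.zoom(t[180:205,u,:],(10,1),order=1); v=180+np.arange(len(p))*24/(len(p)-1)
    r=p[:,0]; j=np.argmin(r); th=(r.min()+np.median(r[-30:]))/2; G.append(v[j+np.argmax(r[j:]>th)])
k=np.polyfit(V,G,1); print('fence',k,np.std(np.polyval(k,V)-G),[toplate(onz(D['top'],u,np.polyval(k,u),.044)).round(4) for u in(298,343,400)])
for u in (305,320,335): print(u,[tuple(map(int,c)) for c in t[190:200,u]])
```

```text
far [-4.80008707e-02  2.10026018e+02] 0.10560194096666423
[array([0.0307, 0.1145]), array([ 0.0308, -0.0184])]
near [-4.41490994e-02  2.18978942e+02] 0.161148457100606
[array([0.0006, 0.1157]), array([ 0.0002, -0.0168])]
fence [-4.86513058e-02  2.11118541e+02] 0.12209836909856324 [array([0.0264, 0.1142]), array([ 0.0266, -0.0178]), array([ 0.0268, -0.1852])]
305 [(207, 187, 172), (205, 184, 168), (155, 142, 137), (49, 76, 116), (51, 76, 115), (138, 117, 93), (234, 195, 130), (226, 176, 112), (224, 176, 112), (224, 176, 113)]
320 [(77, 77, 79), (77, 75, 75), (73, 71, 72), (69, 69, 72), (108, 97, 80), (191, 154, 101), (228, 177, 112), (225, 176, 113), (224, 176, 113), (224, 175, 113)]
335 [(66, 89, 128), (64, 88, 126), (70, 96, 137), (59, 84, 127), (137, 104, 65), (232, 181, 113), (225, 176, 112), (224, 175, 110), (224, 175, 112), (225, 177, 114)]
```

The stick is parallel to the fence within measurement error, but a 1 mm gap is below what the camera resolves. I'll check by touch with a gentle side press with open fingers: if the stick is home, contact should come at TCP x of about -8.5 mm.

Request:
move_arm(deltas=[0, -0.06, 0, 0, 0, 0, -1, 0, -0.06, 0, 0, 0, 0, -1, 0, -0.06, 0, 0, 0, 0, -1, 0, -0.06, 0, 0, 0, 0, -1, 0, -0.06, 0, 0, 0, 0, -1, 0, -0.06, 0, 0, 0, 0, -1, 0, 0, 0, 0, 0, 0, -1, 0, 0, 0, 0, 0, 0, -1])

```text
t: 29.98
ee_pos: [0.4479, 0.02, 0.1474]
orientation: [1.0, 0.027, 0.0, -0.0]
force: [0.4, -0.2, 0.4]
width: 0.0851
gripper_force: 0.0
```

```bash
python3 st.py
```

```text
t 29.975 plate xyz mm [-64.8  44.9 147.4] yaw err deg 0.24 toolz [ 1.e-04  0.e+00 -1.e+00] F plate [ 0.35 -0.2 ] 0.45 w 0.0851
```

Request:
move_arm(deltas=[0, 0.003, 0.05, 0, 0, 0.24, -1, 0, 0, 0.05, 0, 0, 0, -1, 0, 0, 0.027, 0, 0, 0, -1, 0, 0, 0.01, 0, 0, 0, -1, 0, 0, 0, 0, 0, 0, -1, 0.01, 0, 0, 0, 0, 0, -1, 0.01, 0, 0, 0, 0, 0, -1, 0.01, 0, 0, 0, 0, 0, -1, 0.008, 0, 0, 0, 0, 0, -1, 0.006, 0, 0, 0, 0, 0, -1, 0.004, 0, 0, 0, 0, 0, -1, 0, 0, 0, 0, 0, 0, -1, 0, 0, 0, 0, 0, 0, -1])

```text
t: 31.6
ee_pos: [0.4958, 0.0176, 0.0102]
orientation: [1.0, 0.023, -0.0, 0.0]
force: [0.4, -0.5, 0.8]
width: 0.0858
gripper_force: 0.0
```

```bash
python3 st.py
```

```text
t 31.6 plate xyz mm [-17.1  40.1  10.2] yaw err deg -0.23 toolz [-6.e-04 -1.e-04 -1.e+00] F plate [ 0.42 -0.5 ] 0.8 w 0.0858
```

Request:
move_arm(deltas=[0.003, 0, 0, 0, 0, -0.23, -1, 0.002, 0, 0, 0, 0, 0, -1, 0.001, 0, 0, 0, 0, 0, -1, 0.001, 0, 0, 0, 0, 0, -1, 0, 0, 0, 0, 0, 0, -1])

```text
t: 32.22
ee_pos: [0.5033, 0.018, 0.0103]
orientation: [1.0, 0.025, 0.0, -0.0]
force: [0.3, -0.6, -0.1]
width: 0.0852
gripper_force: 0.0
```

Request:
move_arm(deltas=[0.001, 0, 0, 0, 0, 0, -1, 0, 0, 0, 0, 0, 0, -1])

```text
t: 32.48
ee_pos: [0.5043, 0.018, 0.0103]
orientation: [1.0, 0.025, -0.0, 0.0]
force: [-0.0, 0.8, 0.9]
width: 0.0851
gripper_force: 0.0
```

```bash
python3 st.py
```

```text
t 32.475 plate xyz mm [-8.6 40.1 10.3] yaw err deg -0.01 toolz [-0. -0. -1.] F plate [0.03 0.79] 0.91 w 0.0851
```

Request:
move_arm(deltas=[0.001, 0, 0, 0, 0, 0, -1, 0, 0, 0, 0, 0, 0, -1])

```text
t: 32.72
ee_pos: [0.5044, 0.0181, 0.0101]
orientation: [1.0, 0.025, -0.001, 0.0]
force: [-2.8, -0.2, 2.2]
width: 0.0855
gripper_force: 1.1
```

Request:
move_arm(deltas=[0.001, 0, 0, 0, 0, 0, -1, 0, 0, 0, 0, 0, 0, -1])

```text
t: 32.98
ee_pos: [0.5044, 0.0181, 0.0099]
orientation: [1.0, 0.025, -0.002, 0.0]
force: [-5.9, 0.4, 3.7]
width: 0.0856
gripper_force: 2.6
```

```bash
python3 st.py
```

```text
t 32.975 plate xyz mm [-8.5 40.1  9.9] yaw err deg 0.0 toolz [-3.8e-03 -5.0e-04 -1.0e+00] F plate [-5.89  0.68] 3.71 w 0.0856
```

Contact came at exactly the same x (-8.5 mm), with no give, so the stick was already flat on the fence. I'll retreat clear and take a last look.

Request:
move_arm(deltas=[-0.002, 0, 0, 0, 0, 0, -1, -0.008, 0, 0, 0, 0, 0, -1, -0.03, 0, 0, 0, 0, 0, -1, -0.015, 0, 0, 0, 0, 0, -1, 0, 0, -0.05, 0, 0, 0, -1, 0, 0, -0.06, 0, 0, 0, -1, 0, 0.05, -0.03, 0, 0, 0, -1, 0, 0.06, 0, 0, 0, 0, -1, 0, 0.06, 0, 0, 0, 0, -1, 0, 0.06, 0, 0, 0, 0, -1, 0, 0.06, 0, 0, 0, 0, -1, 0, 0.06, 0, 0, 0, 0, -1, 0, 0, 0, 0, 0, 0, -1, 0, 0, 0, 0, 0, 0, -1, 0, 0, 0, 0, 0, 0, -1])

```text
t: 34.85
ee_pos: [0.4697, -0.3321, 0.1505]
orientation: [1.0, 0.027, 0.0, -0.0]
force: [0.0, 0.3, 0.2]
width: 0.0851
gripper_force: 0.0
```

Run:
```python
from st import *
st(); O=pickle.load(open('d1.pkl','rb'))
D={n:cam(n) for n in('side','top')}
for n,b in('top',(180,215,258,350)),('side',(185,250,250,340)):
    d=np.abs(D[n]['frame'].astype(int)-O[n]['frame'].astype(int)).sum(2)[b[0]:b[1],b[2]:b[3]]
    print(n,(d>60).sum(),d.max())
    print(red(D[n])[0],red(O[n])[0])
f=lambda d,y,x:cv2.resize(cv2.cvtColor(d['frame'],cv2.COLOR_RGB2BGR)[y:y+60,x:x+160],None,fx=5,fy=5,interpolation=3)
cv2.imwrite('pics/f.png',np.vstack([f(D['side'],185,245),f(D['top'],175,260)]))
```

```text
t 34.85 plate xyz mm [ -60.8 -307.9  150.5] yaw err deg 0.16 toolz [ 8.e-04  8.e-04 -1.e+00] F plate [0.04 0.32] 0.18 w 0.0851
top 9 88
(np.float64(285.56363636363636), np.float64(209.05454545454546)) (np.float64(285.56363636363636), np.float64(209.05454545454546))
side 10 82
(np.float64(293.0377358490566), np.float64(224.16981132075472)) (np.float64(292.9259259259259), np.float64(224.16666666666666))
```

View pics/f.png

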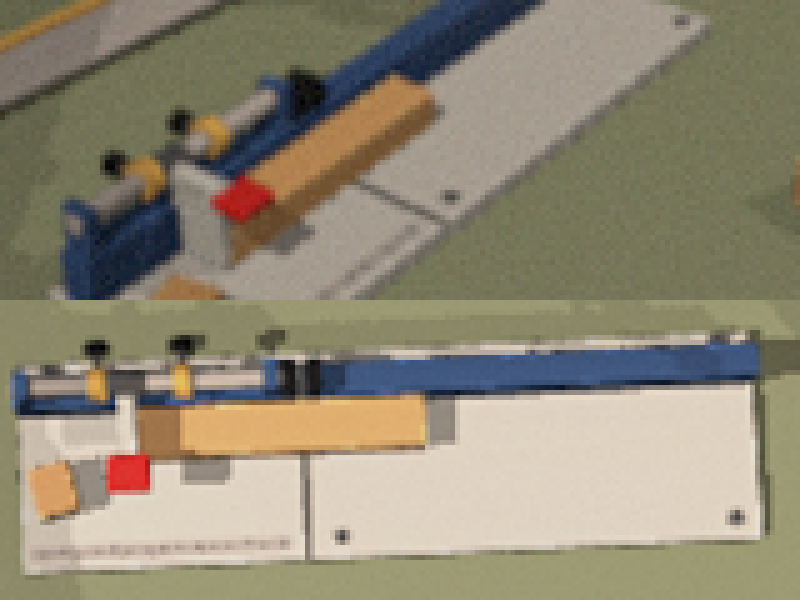

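The scene is unchanged after the check: the stick is against the flag at (135, 425) and flat on the fence, the flag is down, and the robot is clear. I'm handing in.

```bash
python3 -c "
from workcell import env
print(env.sign_off())"
```

```text
the job is handed in; nothing more can be done
None
```

The job is handed in at about 35 s: the flag is down, the stick was held against it at 9–10 N for over 2 s without the collar moving, and it lies flat along the fence with the arm clear.

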